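Bring a ratchet-propped work board down to its second notch

ROBOT

A 6-joint arm with a two-finger parallel gripper is mounted at the origin on a cart in front of the work surface, level with it; the furniture and walls round the work are solid. World frame = base frame: x ahead of the robot, y to its left, z up, the work surface at z = 0. Lengths are in mm, angles in rad, forces in N, time in s.
With the tool pointing down it reaches from about 400 to 825 mm from the base axis. Payload 7 kg.
Tool frame: the origin (TCP) lies on the centre line of the jaws, within the pads' length; the fingertips stand 22 mm ahead of it and the grasp point (between the pads) lies 3 mm ahead of it; z points along the fingers, y is the direction in which the jaws open and shut (so a half turn about z gives the same grasp; the last joint's range is limited). The gripper opens to 88 mm and grips with 3 to 60 N. Pads are 19 mm wide; open, the fingers measure 130 mm over their backs; the gripper's body (78 mm by 193 mm) begins 47 mm behind the grasp point.
Start: joints at [-0.893, 0.359, 0.012, 0, -1.224, -0.288], TCP at [256.474, -624.352, 211.561] pointing down, gripper open.
Joint ranges: [-3.07, 3.07], [-1.43, 2.12], [-1.02, 1.25], [-3.03, 1.67], [-3.05, -0], [-3.03, 3.03]. Speed limits (rad/s): [2.39, 2.39, 3.01, 3.14, 3.14, 3.14].

INTERFACE

Orientations are given as a 3x3 rotation matrix whose columns are the frame's x, y, z axes.
In Python, from station import bot gives the robot as it stands.
- The arm moves only by the tool play_rows, never from a script. Its argument "steps" is a list of rows, each an object with "xyz": the shift along the tool's x, y, z in mm, a list of three; "rotation": the turn, a rotation vector about the tool's x, y, z in degrees, a list of three. A call has 1 to 5 rows; each row is the pose to reach, as a shift and turn from the pose measured when the call began, along the tool's axes at that moment; what a row does not reach only later rows make up. A row lasts 1/10 s, in which the tool goes at most 50 mm and 8.59 degrees, less where a joint would pass 70% of its speed; a pose out of reach is approached as far as the arm can. A call with a gripper value outside its range is refused whole. "jaw" is the closure, from 0 (fully open) to 1 (shut), set as the call begins (left out, the last holds). The fingers move at their own pace and stop on an object; "squeeze" is the grip in N (left out, the last holds). Time passes only in rows, so rows that repeat a pose let the fingers close. It gives the time, the measured TCP pose, the force and the opening at its end, in the units of the state.
- bot.sense(): the state, without advancing time (a new reading comes with each control period).
- bot.capture(name): name is "side" or "top" or "wrist"; returns a dict with "color" (420x560x3 uint8, red, green, blue), "fx", "fy", "cx", "cy" (pixels), "rvec" (rotation vector, rad) and "tvec" (3), from world to camera coordinates, as OpenCV has them. Camera axes: x right, y down, z forward; pixel columns grow to the right and rows downward; lengths in mm; the calibration is good to about 2 mm. A picture is of the moment at which its call begins. There is no depth.
- bot.finish_job(): hands the job in, once; it reports no verdict.
The state is a dict: "clock": time; "q": joint angles; "qvel": joint speeds; "joint_torque": joint torques, N m; "eef_pos": TCP position; "tool_rot": TCP orientation; "force": force on the tool from outside, world axes, zero at the start; "moment": the same for the moment, N m; "opening": finger opening in mm.
Only numpy, scipy, OpenCV 4.12 (cv2) and the standard library are available. Lean on these libraries where they do the work, as an engineer would, in place of code of your own. Each camera call takes 0.05 s, during which the arm holds its last target. There are 200 camera calls.

TASK

The tilting work board on the bench is propped one notch too steep: lower it so that it rests in the second notch from the bottom and leave it there. Its ratchet lets it down only after you lift the board by its bar past the top notch until the release throws the pawl, just as the board comes up against its spring buffer; then ease it all the way down onto its rests, which re-arms the pawl, raise it to the second notch and let it down gently onto the pawl. Go by feel: do not force the board against the buffer or down against a pawl that still holds, never let it drop, and leave the things around it undisturbed.

Things in the scene. Friction and masses are not known exactly. Their poses are not given: they have to be found in the camera images.
- stand: Grey steel stand fixed to the bench: base plate 255 x 325 x 10 mm, two upright cheeks that carry the board's hinge, two posts with rubber rests behind. Origin on the bench under the middle of the hinge line; x points from there under the board towards the bar (away from the robot), y along the hinge line, z up. The ratchet is on the outer side of the -y cheek.
- hinge_mid (a point): Middle of the hinge line, 115 mm above the bench. The board (plywood, 250 mm wide along the hinge, 12 mm thick, 0.7 to 1.1 kg) swings about it; the lifting bar moves on an arc of 240 mm radius in the stand's x-z plane. Holding up the board takes 2 to 5 N at the bar.
- board (a joint): Tilt of the board in rad about the hinge line: 0 = flat on its rests, growing as the bar is raised. Four notches, in which it rests at 0.17, 0.31, 0.45 and 0.60 rad; it starts in the third. Going up, the pawl has dropped into a notch once the board is 0.04 rad (10 mm at the bar) above its resting angle; lowered from there it settles in that notch.
- bar_mid (a point): Middle of the round steel lifting bar at the free edge of the board: 12 mm thick, 160 mm clear length along the stand's y, a bracket at each end, 240 mm from the hinge line, 30 mm clear of the board's edge and open above and below. Fingers can close on it from above, across its length, and let it turn between them as the board swings.
- pawl_block: Bearing lug of the tumbling pawl with its round weight; origin on its pivot. The release cam throws the pawl clear somewhere between 0.84 and 1.26 rad: its setting differs and is not told. 0.02 rad later the cam's lug meets the buffer. Then the board can be lowered freely; in its last 0.08 rad the pawl is tipped back. A pawl that holds must not be loaded with 80 N (15 N pushed down at the bar).
- buffer: Spring plunger with black rubber head, 17 mm across, upright at the front of the stand beyond the -y cheek. Origin at the middle of the head's top, which gives up to 7 mm at 40 N/mm. When the cam's lug meets it, the bar feels a stiff spring (2 to 4 N/mm) on top of the weight: 6 to 9 N is plenty, and the pawl is clear within half a second; 50 N on the buffer (17 N at the bar) is too much.
- glue_bottle: Bystander: white glue bottle, 42 mm across, 140 mm tall, upright on the bench to the left of the stand. Origin at the middle of its foot.
- profile_offcut: Bystander: aluminium profile offcut, 20 x 160 x 20 mm, on the bench right of the stand. Origin at the middle of its underside, long side along its y.
- carton_tray_b: Bystander: small open carton of parts, 68 x 101 x 70 mm, on the bench behind the stand. Origin at the middle of its underside.

How it is judged:
By the outcome, as a careful person would: the job done as asked, in the order asked, and still so for the second after the job is handed in, with the robot touching nothing.
It also fails if it takes over 72 s, if anything falls off the work surface, if the arm or the gripper's body presses on something with over 40 N, if the wrist force passes 120 N, or if a joint passes its speed limit or range.

## Working session

There is one attempt and no reset: what is moved stays moved. The work goes in short steps, Python scripts to look and compute and a tool call to move; the robot and the scene stay as the last step left them, time stands still between calls to the robot, and variables do not carry over. Pictures are saved under pics/ and viewed, about 8 in all and at most 12, crops included, and the job is handed in when it is done.

Besides the shell and the picture viewer there is one more tool, called after ">>>" as name(argument=value, ...) on one line, values as JSON. play_rows: Moves the arm, as the interface text tells. Its arguments: {"type":"object","properties":{"steps":{"type":"array","items":{"type":"object","properties":{"xyz":{"type":"array","items":{"type":"number"}},"rotation":{"type":"array","items":{"type":"number"}}}}},"jaw":{"type":"number"},"squeeze":{"type":"number"}},"required":["steps"]}

```bash
ls; mkdir -p pics; python3 - <<'E'
from station import bot
import cv2,numpy as np
s=bot.sense()
for k,v in s.items(): print(k,np.round(v,3).tolist())
for n in("side","top"):
    c=bot.capture(n); cv2.imwrite(f"pics/{n}0.png",c["color"][:,:,::-1])
    R=cv2.Rodrigues(np.array(c["rvec"]))[0]; print(n,c["fx"],c["cx"],c["cy"],"cam at",-R.T@np.array(c["tvec"]).ravel(), R.tolist())
E
```

```text
pics
clock 0.0
q [-0.893, 0.359, 0.011, -0.0, -1.224, -0.288]
qvel [-0.003, 0.0, 0.001, -0.002, -0.002, -0.002]
joint_torque [-0.002, -58.272, 29.305, 6.997, 0.007, -0.0]
eef_pos [256.259, -623.887, 210.619]
tool_rot [[-0.925, -0.38, -0.001], [-0.38, 0.925, 0.002], [0.0, 0.002, -1.0]]
force [-0.277, 0.33, 0.521]
moment [-0.002, 0.067, 0.009]
opening 87.93
side 388.7282877007845 278.12113915129794 204.2775114788962 cam at [390.24804762 417.82550036 865.81915666] [[-0.9778580055261232, -0.20920441304677423, -0.005218677057161711], [-0.1589059067983954, 0.7585189387266504, -0.6319793765444999], [0.1361713399106138, -0.6171568140713912, -0.7749676335384583]]
top 467.0561972656286 284.12045636925683 207.79052603332107 cam at [ 364.15854334 -216.2058352  1041.35288588] [[-0.00778510588266168, -0.999958679110893, -0.004693846737411619], [-0.983965322696539, 0.008496868689965797, -0.17815736569999485], [0.1781898870786217, 0.0032316084639147508, -0.9839908133969768]]
```

View pics/side0.png

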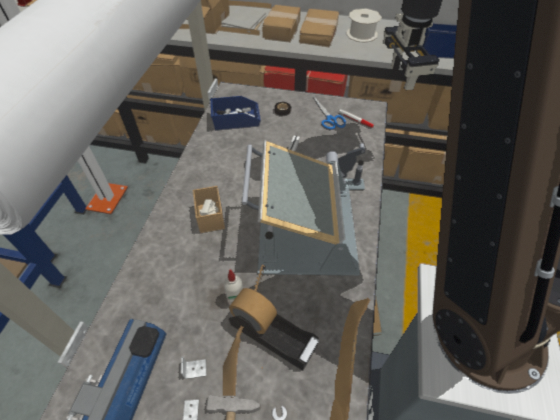

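View pics/top0.png

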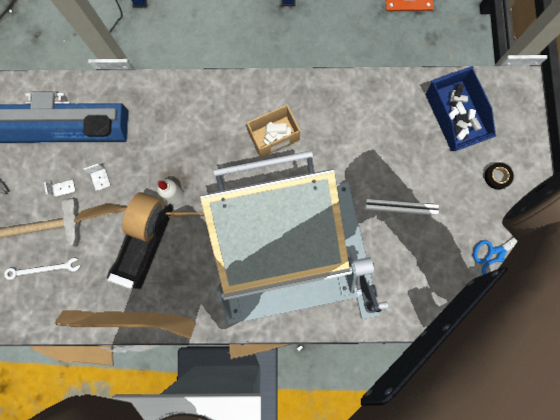

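Top: bar from about (217,172) to (311,156), with the carton just beyond it at (273,130). The hinge edge runs about (222,293)–(352,270), and the ratchet and buffer are at (368,285). Zooming in for measurement.

```bash
python3 - <<'E'
import cv2,numpy as np
a=cv2.imread("pics/top0.png")[110:330,190:400]; b=cv2.imread("pics/side0.png")[120:300,180:390]
A=cv2.resize(a,None,fx=2.6,fy=2.6,interpolation=cv2.INTER_CUBIC); cv2.imwrite("pics/topc.png",A)
cv2.imwrite("pics/sidec.png",cv2.resize(b,None,fx=3.2,fy=3.2,interpolation=cv2.INTER_CUBIC))
E
```

```text
(no output)
```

View pics/topc.png

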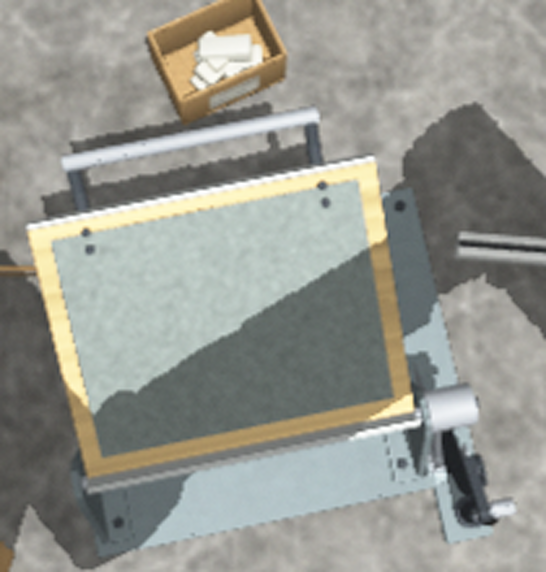

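View pics/sidec.png

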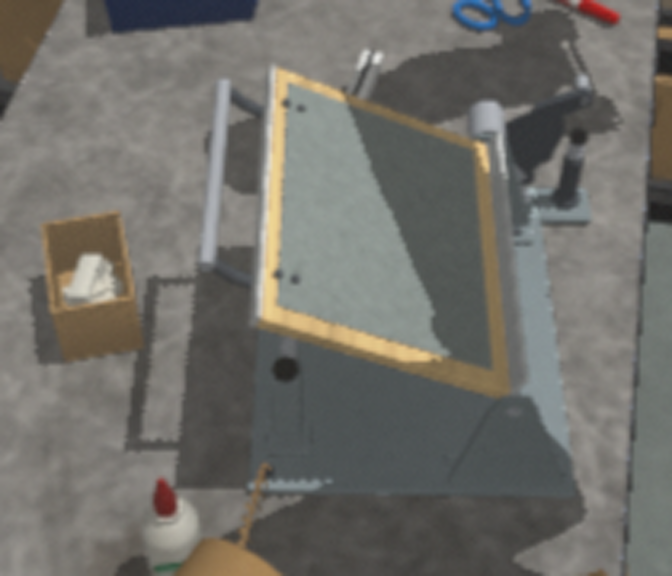

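Side crop: bar's near end is at (208,265), far end (223,82). Top crop: bar ends at (63,163) and (319,116), with the hinge rod at (88,484)–(415,425). Triangulating.

```bash
cat > h.py <<'E'
import cv2,numpy as np
from station import bot
def P(c):
    K=np.array([[c["fx"],0,c["cx"]],[0,c["fy"],c["cy"]],[0,0,1]])
    return K@np.c_[cv2.Rodrigues(np.array(c["rvec"]))[0],np.array(c["tvec"]).ravel()]
def tri(cs,ct,a,b):
    X=cv2.triangulatePoints(P(cs),P(ct),np.array(a,float).reshape(2,1),np.array(b,float).reshape(2,1)).ravel(); return X[:3]/X[3]
def plane(c,p,z):
    M=P(c); H=M[:,[0,1,3]]+np.c_[0*M[:,0],0*M[:,0],M[:,2]*z]
    q=np.linalg.solve(H,[*p,1]); return q[:2]/q[2]
E
python3 - <<'E'
from h import *
cs,ct=bot.capture("side"),bot.capture("top")
S=lambda u,v:(180+u/3.2,120+v/3.2); T=lambda u,v:(190+u/2.6,110+v/2.6)
L=tri(cs,ct,S(208,265),T(66,163)); R=tri(cs,ct,S(223,82),T(317,116))
m=(L+R)/2; d=L-R; print(L,R,m,np.linalg.norm(d),np.degrees(np.arctan2(d[1],d[0])))
hl,hr=plane(ct,T(88,484),115),plane(ct,T(415,425),115); e=hl-hr
print("hinge",hl,hr,np.degrees(np.arctan2(e[1],e[0])),np.linalg.norm(e))
u=np.array([d[1],-d[0]])/np.hypot(*d[:2]); print("u",u, "hinge_mid from bar",m[:2]-240*np.cos(.45)*u)
# base plate corners: top crop near-left(100,556?), far right (410,190)
print("plate",plane(ct,T(408,188),10),plane(ct,T(490,535),10))
print("carton top corners",[plane(ct,T(*p),70).round() for p in((148,38),(258,-2),(286,52),(186,120))])
print(bot.sense()["clock"])
E
```

```text
[577.816842   -88.94788392 216.57750459] [ 611.37046528 -265.1004781   218.29453078] [ 594.59365364 -177.02418101  217.43601768] 179.32799627863068 100.78453270594473
hinge [357.81596079 -94.26488264] [ 399.7067196 -340.7934951] 99.64372970925326 250.0623770913992
u [0.9823378  0.18711613] hinge_mid from bar [ 382.30327962 -217.46134441]
plate [ 608.35331994 -355.52259592] [ 313.0339609  -413.99452353]
carton top corners [array([ 725., -133.]), array([ 760., -226.]), array([ 712., -249.]), array([ 654., -165.])]
0.2
```

```bash
python3 - <<'E'
import cv2,numpy as np
a=cv2.imread("pics/top0.png")[250:325,335:395]; b=cv2.imread("pics/side0.png")[135:195,320:380]
A=cv2.resize(a,None,fx=6,fy=6,interpolation=cv2.INTER_CUBIC);B=cv2.resize(b,None,fx=6,fy=6,interpolation=cv2.INTER_CUBIC)
B=cv2.copyMakeBorder(B,0,A.shape[0]-B.shape[0],0,0,cv2.BORDER_CONSTANT)
cv2.imwrite("pics/rat.png",np.hstack([A,B]))
E
```

```text
(no output)
```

View pics/rat.png

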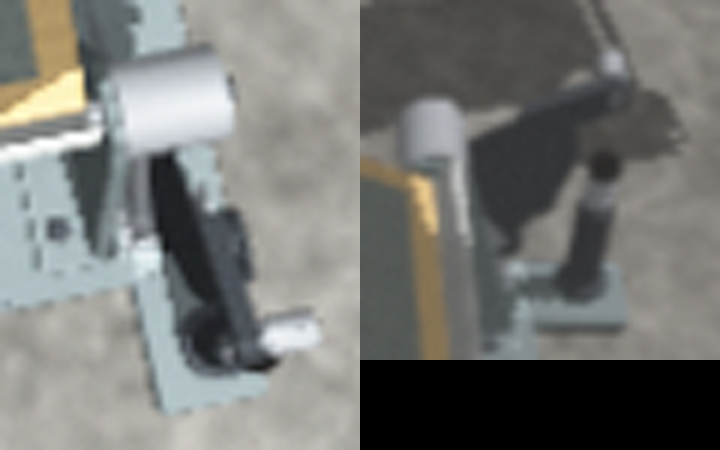

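Crop: the cam lug pin is at top (265–312,330) and side (612,60–92). The buffer head is at top (205,345) and side (605,163). Triangulating both to predict the contact angle.

```bash
python3 - <<'E'
from h import *
cs,ct=bot.capture("side"),bot.capture("top")
S=lambda u,v:(320+(u-360)/6,135+v/6); T=lambda u,v:(335+u/6,250+v/6)
h=np.array([380.5,-217.5,115]); a=np.radians(10.4); R=np.array([[np.cos(a),-np.sin(a),0],[np.sin(a),np.cos(a),0],[0,0,1]])
for n,s,t in [("pin end",(612,60),(312,326)),("pin base",(622,90),(265,338)),("buf",(605,163),(205,345)),("weight end",(432,112),(228,100))]:
    X=tri(cs,ct,S(*s),T(*t)); y=R.T@(X-h); 
    u,v=(P(ct)@np.append(X,1))[:2]/(P(ct)@np.append(X,1))[2]
    print(n,X.round(1),"stand rel hinge",y.round(1),"r",np.hypot(y[0],y[2]).round(1),"ang below -x",np.arctan2(-y[2],-y[0]).round(3),"reproj",u-T(*t)[0],v-T(*t)[1])
E
```

```text
pin end [ 339.1 -404.3  147.6] stand rel hinge [ -74.5 -176.3   32.6] r 81.3 ang below -x -0.413 reproj -0.03447855863322502 0.8500944397139847
pin base [ 334.3 -390.3  143.4] stand rel hinge [ -76.6 -161.6   28.4] r 81.7 ang below -x -0.355 reproj -0.060956162301351924 1.4091486929206098
buf [ 333.  -377.4  109.4] stand rel hinge [ -75.6 -148.7   -5.6] r 75.8 ang below -x 0.075 reproj -0.01812658298678116 0.4336520899535117
weight end [ 412.8 -387.   116.6] stand rel hinge [   1.2 -172.5    1.6] r 2.0 ang below -x -2.209 reproj 0.00278689081022776 -0.16329345169503995
```

Measured bar mid is (594.5,-177,218) with stand yaw about 10.4°. The height fits the expected 219. The lug suggests contact near 0.85 rad. Moving above the bar.

>>> play_rows(steps=[{"xyz": [0, 0, -50], "rotation": [0, 0, -8]}, {"xyz": [-20, 10, -100], "rotation": [0, 0, -16]}, {"xyz": [-60, 35, -110], "rotation": [0, 0, -24]}, {"xyz": [-100, 60, -110], "rotation": [0, 0, -32]}, {"xyz": [-140, 83, -110], "rotation": [0, 0, -40]}], jaw=0.73, squeeze=15)

```text
clock: 0.8
eef_pos: [355.1, -493.0, 322.2]
tool_rot: [[-0.46, -0.888, 0.001], [-0.888, 0.46, -0.0], [-0.0, -0.001, -1.0]]
force: [0.7, -0.9, -0.4]
opening: 52.8
```

>>> play_rows(steps=[{"xyz": [-45, -8, 0], "rotation": [0, 0, -8]}, {"xyz": [-92, -16, 0], "rotation": [0, 0, -16]}, {"xyz": [-140, -24, 0], "rotation": [0, 0, -24]}, {"xyz": [-188, -32, 0], "rotation": [0, 0, -32]}, {"xyz": [-236, -40, 0], "rotation": [0, 0, -37.8]}])

```text
clock: 1.3
eef_pos: [500.0, -300.0, 322.6]
tool_rot: [[0.186, -0.983, 0.002], [-0.983, -0.186, -0.0], [0.001, -0.002, -1.0]]
force: [0.6, -0.9, -0.1]
opening: 24.0
```

>>> play_rows(steps=[{"xyz": [0, 0, 0], "rotation": [0, 0, 0]}])

```text
clock: 1.4
eef_pos: [502.7, -296.0, 322.3]
tool_rot: [[0.194, -0.981, 0.002], [-0.981, -0.194, 0.0], [0.0, -0.002, -1.0]]
force: [-0.7, -0.0, -0.5]
opening: 24.3
```

>>> play_rows(steps=[{"xyz": [-30, -34, 0], "rotation": [0, 0, 0.7]}, {"xyz": [-60, -68, 0], "rotation": [0, 0, 0.7]}, {"xyz": [-90, -102, 0], "rotation": [0, 0, 0.7]}, {"xyz": [-99, -113, 20], "rotation": [0, 0, 0.7]}, {"xyz": [-99, -113, 30], "rotation": [0, 0, 0.7]}])

```text
clock: 1.9
eef_pos: [595.0, -175.1, 290.5]
tool_rot: [[0.184, -0.983, 0.0], [-0.983, -0.184, 0.001], [-0.001, -0.0, -1.0]]
force: [-1.3, 0.3, -1.3]
opening: 23.5
```

```bash
python3 - <<'E'
from h import *
c=bot.capture("wrist"); cv2.imwrite("pics/w1.png",c["color"][:,:,::-1])
s=bot.sense(); print(s["eef_pos"],s["force"],s["q"])
h=np.array([380.5,-217.5,115]);u=np.array([.9836,.1805,0])
for X in ([577.8,-88.9,218.5],[611.4,-265.1,218.5],[594.5,-177,218.5],s["eef_pos"]):
    p=P(c)@np.append(X,1); print(p[:2]/p[2])
E
```

```text
[ 593.57334513 -176.00702084  289.08075727] [-0.2310756  -0.0955739  -2.40024891] [ 2.59090921e-02  2.30597990e-01  8.49273833e-03 -1.23752077e-03
 -1.35084586e+00  1.58522419e-01]
[281.31079756 327.67304893]
[280.7467598   85.78928225]
[281.19418563 218.80158786]
[282.85939205 260.25619393]
```

View pics/w1.png

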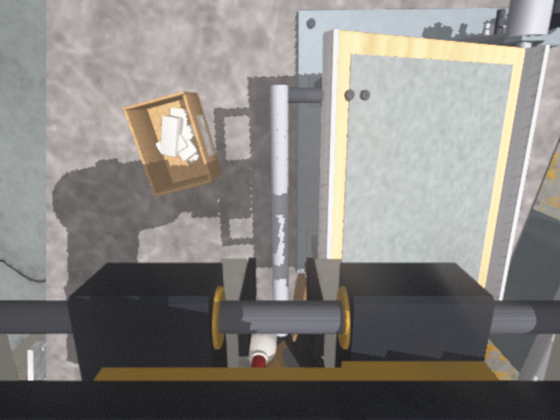

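Wrist view: the bar runs at u≈280 (predicted 281), centred between the fingers (254–310), and the fingers are thin. Lowering and closing.

>>> play_rows(steps=[{"xyz": [0, 0, 20]}, {"xyz": [0, 0, 40]}, {"xyz": [0, 0, 52]}, {"xyz": [0, 0, 60]}, {"xyz": [0, 0, 63]}])

```text
invalid input at $.steps[0]: expected keys xyz, rotation
```

>>> play_rows(steps=[{"xyz": [0, 0, 0]}, {"xyz": [0, 0, 0]}, {"xyz": [0, 0, 0]}, {"xyz": [0, 0, 0]}], jaw=1.0, squeeze=15)

```text
invalid input at $.steps[0]: expected keys xyz, rotation
```

>>> play_rows(steps=[{"xyz": [0, 0, 20], "rotation": [0, 0, 0]}, {"xyz": [0, 0, 40], "rotation": [0, 0, 0]}, {"xyz": [0, 0, 52], "rotation": [0, 0, 0]}, {"xyz": [0, 0, 60], "rotation": [0, 0, 0]}, {"xyz": [0, 0, 63], "rotation": [0, 0, 0]}])

```text
clock: 2.45
eef_pos: [593.1, -176.6, 225.9]
tool_rot: [[0.182, -0.983, -0.003], [-0.983, -0.182, 0.001], [-0.001, 0.002, -1.0]]
force: [0.6, -0.5, 0.1]
opening: 23.5
```

>>> play_rows(steps=[{"xyz": [0, 0, 0], "rotation": [0, 0, 0]}, {"xyz": [0, 0, 0], "rotation": [0, 0, 0]}, {"xyz": [0, 0, 0], "rotation": [0, 0, 0]}, {"xyz": [0, 0, 0], "rotation": [0, 0, 0]}], jaw=1.0, squeeze=15)

```text
clock: 2.85
eef_pos: [593.3, -176.6, 226.5]
tool_rot: [[0.182, -0.983, -0.002], [-0.983, -0.182, 0.001], [-0.001, 0.001, -1.0]]
force: [-0.3, 0.5, -0.3]
opening: 1.3
```

Opening 1.3 means the bar is not between the pads. Looking.

```bash
python3 - <<'E'
from h import *
A=[bot.capture(n)["color"][:,:,::-1] for n in("wrist","side")]
a=cv2.resize(A[0],(480,360)); b=cv2.resize(A[1][130:220,200:320],(480,360),interpolation=cv2.INTER_CUBIC)
cv2.imwrite("pics/w2.png",np.vstack([a,b])[:, :][:720]); cv2.imwrite("pics/w2.png",cv2.resize(np.hstack([a,b]),(800,300)))
s=bot.sense(); print(s["opening"],s["force"])
E
```

```text
0.8053925235915153 [ 0.56789036 -0.61565457  0.92587   ]
```

View pics/w2.png

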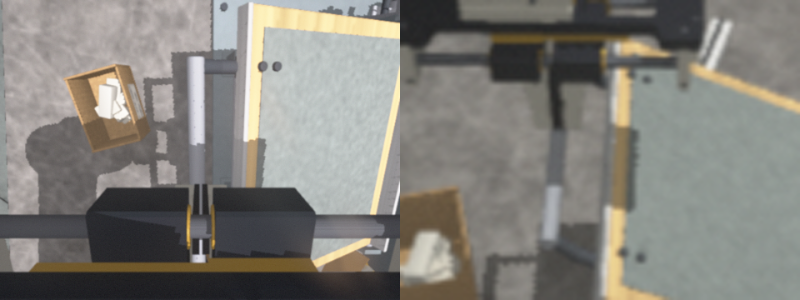

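```bash
python3 - <<'E'
from h import *
c=bot.capture("wrist");ct=bot.capture("top");cs=bot.capture("side")
img=c["color"]; cv2.imwrite("pics/w3.png",img[:,:,::-1])
g=img[100:240:20,230:330].astype(int).sum(2)//3
for r in g: print(r[::3].tolist())
T=lambda u,v:(190+u/2.6,110+v/2.6);S=lambda u,v:(180+u/3.2,120+v/3.2)
print("wrist+top",tri(c,ct,(276,81),T(317,116)),"wrist+side",tri(c,cs,(276,81),S(223,82)))
for X in ([611.4,-265.1,218.5],[611.4,-265.1,198],bot.sense()["eef_pos"]):
    p=P(c)@np.append(X,1); print(p[:2]/p[2])
R=cv2.Rodrigues(np.array(c["rvec"]))[0];print("cam",-R.T@np.array(c["tvec"]).ravel(),c["fx"])
s=bot.sense();print(s["eef_pos"],s["opening"],s["clock"])
E
```

```text
[175, 180, 181, 172, 108, 106, 106, 105, 103, 100, 103, 142, 181, 207, 226, 228, 231, 227, 205, 94, 93, 93, 92, 92, 93, 91, 92, 98, 98, 99, 102, 97, 101, 99]
[172, 172, 180, 187, 126, 116, 106, 101, 100, 101, 100, 139, 181, 205, 222, 229, 230, 224, 203, 116, 111, 110, 105, 119, 122, 123, 121, 121, 123, 124, 125, 124, 116, 133]
[170, 180, 185, 185, 150, 110, 106, 106, 108, 107, 114, 133, 174, 203, 209, 229, 230, 223, 199, 110, 114, 114, 110, 119, 123, 126, 123, 122, 119, 125, 126, 124, 122, 151]
[167, 165, 177, 180, 157, 117, 115, 110, 112, 106, 104, 125, 168, 199, 219, 227, 228, 226, 205, 119, 113, 111, 107, 121, 118, 122, 122, 119, 121, 121, 123, 123, 125, 148]
[100, 96, 101, 101, 104, 105, 107, 105, 104, 101, 98, 111, 160, 196, 218, 226, 228, 222, 205, 114, 106, 106, 105, 115, 118, 121, 117, 121, 120, 121, 118, 120, 127, 155]
[164, 129, 105, 102, 99, 101, 107, 107, 110, 106, 105, 108, 153, 192, 212, 193, 177, 213, 196, 115, 102, 102, 101, 119, 117, 114, 115, 117, 118, 117, 116, 115, 128, 143]
[99, 107, 108, 111, 106, 106, 103, 108, 106, 105, 101, 103, 117, 127, 137, 139, 133, 129, 123, 102, 101, 102, 103, 114, 112, 113, 110, 114, 112, 113, 116, 118, 122, 141]
wrist+top [ 611.50752482 -264.98516501  218.43216489] wrist+side [ 611.28198686 -264.90968818  218.35540456]
[276.32671     80.44793726]
[276.65824186  83.20923405]
[280.12236413 262.27584472]
cam [ 607.66793659 -253.37077689  401.11228028] 361.06739695697485
[ 593.12034289 -176.56219594  226.02483839] 0.6777464179567609 3.1
```

```bash
python3 - <<'E'
from h import *
a=cv2.imread("pics/w3.png")[190:400,220:350]; b=bot.capture("side")["color"][125:215,225:285,::-1]
f=lambda x:cv2.resize(x,(390,590),interpolation=cv2.INTER_CUBIC)
cv2.imwrite("pics/z1.png",np.hstack([f(a),f(b)]))
cs=bot.capture("side")
t=bot.sense(); X=np.array(t["eef_pos"]);R=np.array(t["tool_rot"])
for q in (X,X+22*R[:,2],np.array([594.5,-177,218.5])):
    p=P(cs)@np.append(q,1); p=p[:2]/p[2]; print((p-[225,125])*[6.5,6.556]+[390,0])
E
```

```text
[534.7065663  294.47138932]
[538.92573734 337.82047185]
[532.62473927 307.83113449]
```

View pics/z1.png

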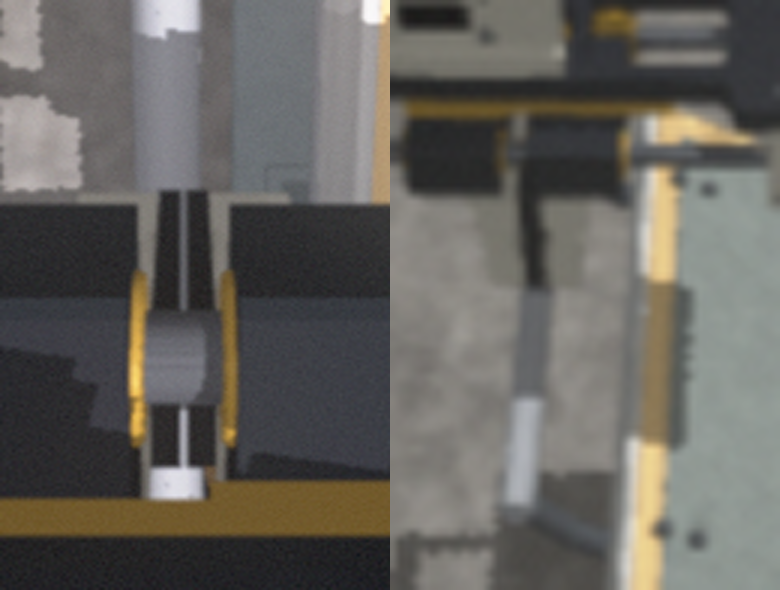

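Both views put the closed fingertips near z≈243, about 38 mm higher than the stated tool geometry gives. They sit above the bar (crop: pad tips at v≈190 left, v≈285 right; nominal tip would be v≈338). So I'll reopen to 24 mm and go lower by feel.

>>> play_rows(steps=[{"xyz": [0, 0, 0], "rotation": [0, 0, 0]}, {"xyz": [0, 0, 0], "rotation": [0, 0, 0]}, {"xyz": [0, 0, 2], "rotation": [0, 0, 0]}, {"xyz": [0, 0, 8], "rotation": [0, 0, 0]}, {"xyz": [0, 0, 14], "rotation": [0, 0, 0]}], jaw=0.73)

```text
clock: 3.7
eef_pos: [593.0, -176.5, 211.3]
tool_rot: [[0.182, -0.983, -0.003], [-0.983, -0.182, 0.001], [-0.002, 0.002, -1.0]]
force: [0.1, 0.1, -0.2]
opening: 23.6
```

```bash
python3 - <<'E'
from h import *
b=bot.capture("side")["color"][105:225,205:305,::-1];a=bot.capture("wrist")["color"][180:400,200:360,::-1]
cv2.imwrite("pics/z2.png",np.hstack([cv2.resize(a,(400,550),interpolation=cv2.INTER_CUBIC),cv2.resize(b,(400,550),interpolation=cv2.INTER_CUBIC)]))
s=bot.sense();print(s["eef_pos"],s["force"],s["opening"],s["clock"],s["q"])
E
```

```text
[ 592.31190398 -176.39235082  210.43179497] [ 0.05043315 -0.95244049 -0.37050631] 23.640648245808038 3.8 [ 0.02511861  0.26969676 -0.11714293 -0.00160841 -1.18859111  0.15873322]
```

View pics/z2.png

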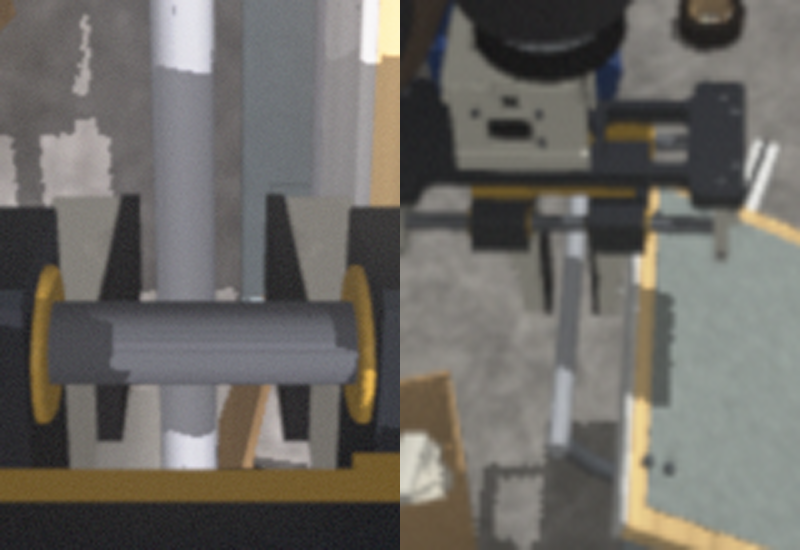

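Left: the bar centre (184) is about 3 mm off the pad mid (203), towards the free side. The tips (right, v≈315) are still about at the bar's top. Shifting 2.5 mm and lowering.

>>> play_rows(steps=[{"xyz": [0, -2.5, 0], "rotation": [0, 0, 0]}, {"xyz": [0, -2.5, 6], "rotation": [0, 0, 0]}, {"xyz": [0, -2.5, 12], "rotation": [0, 0, 0]}, {"xyz": [0, -2.5, 18], "rotation": [0, 0, 0]}, {"xyz": [0, -2.5, 23], "rotation": [0, 0, 0]}])

```text
clock: 4.3
eef_pos: [594.4, -175.9, 186.6]
tool_rot: [[0.182, -0.983, -0.005], [-0.983, -0.182, 0.001], [-0.002, 0.005, -1.0]]
force: [-0.4, 0.1, -0.4]
opening: 23.5
```

>>> play_rows(steps=[{"xyz": [0, 0, 0], "rotation": [0, 0, 0]}, {"xyz": [0, 0, 0], "rotation": [0, 0, 0]}, {"xyz": [0, 0, 0], "rotation": [0, 0, 0]}], jaw=1.0, squeeze=15)

```text
clock: 4.6
eef_pos: [595.3, -175.8, 187.0]
tool_rot: [[0.182, -0.983, -0.003], [-0.983, -0.182, 0.001], [-0.002, 0.003, -1.0]]
force: [2.9, 1.4, -1.2]
opening: 11.4
```

Gripped, opening 11.4. Lifting along the arc in tool axes (y = −Δu, z = −Δz), checking force.

>>> play_rows(steps=[{"xyz": [0, 0, -1], "rotation": [0, 0, 0]}, {"xyz": [0, 1.5, -4], "rotation": [0, 0, 0]}, {"xyz": [0, 3.5, -7.5], "rotation": [0, 0, 0]}, {"xyz": [0, 5.5, -11], "rotation": [0, 0, 0]}, {"xyz": [0, 7.5, -14.5], "rotation": [0, 0, 0]}])

```text
clock: 5.1
eef_pos: [587.7, -177.2, 201.9]
tool_rot: [[0.182, -0.983, -0.004], [-0.983, -0.182, 0.002], [-0.002, 0.003, -1.0]]
force: [2.0, -0.5, -5.0]
opening: 11.4
```

>>> play_rows(steps=[{"xyz": [0, 0, 0], "rotation": [0, 0, 0]}])

```text
clock: 5.2
eef_pos: [587.4, -177.3, 202.5]
tool_rot: [[0.182, -0.983, -0.003], [-0.983, -0.182, 0.002], [-0.002, 0.003, -1.0]]
force: [1.5, -1.4, -3.5]
opening: 11.1
```

>>> play_rows(steps=[{"xyz": [0, 4.6, -7.6], "rotation": [0, 0, 0]}, {"xyz": [0, 9.1, -14.6], "rotation": [0, 0, 0]}, {"xyz": [0, 14, -21.5], "rotation": [0, 0, 0]}, {"xyz": [0, 19, -28.2], "rotation": [0, 0, 0]}, {"xyz": [0, 24.3, -34.7], "rotation": [0, 0, 0]}])

```text
clock: 5.7
eef_pos: [563.3, -181.9, 238.1]
tool_rot: [[0.182, -0.983, -0.003], [-0.983, -0.182, 0.001], [-0.002, 0.002, -1.0]]
force: [1.9, -1.6, -3.7]
opening: 11.2
```

>>> play_rows(steps=[{"xyz": [0, 0, 0], "rotation": [0, 0, 0]}])

```text
clock: 5.8
eef_pos: [562.5, -182.1, 239.2]
tool_rot: [[0.182, -0.983, -0.002], [-0.983, -0.182, 0.001], [-0.002, 0.002, -1.0]]
force: [0.2, -1.3, -3.8]
opening: 11.1
```

>>> play_rows(steps=[{"xyz": [0, 3, -3.5], "rotation": [0, 0, 0]}, {"xyz": [0, 6.2, -7], "rotation": [0, 0, 0]}, {"xyz": [0, 9.5, -10.5], "rotation": [0, 0, 0]}, {"xyz": [0, 12.2, -13.2], "rotation": [0, 0, 0]}, {"xyz": [0, 13, -13.9], "rotation": [0, 0, 0]}])

```text
clock: 6.3
eef_pos: [549.7, -184.6, 253.6]
tool_rot: [[0.182, -0.983, -0.001], [-0.983, -0.182, 0.001], [-0.002, 0.001, -1.0]]
force: [2.1, -2.1, -2.7]
opening: 11.1
```

```bash
python3 - <<'E'
from h import *
A=bot.capture("top")["color"][230:325,315:395,::-1];B=bot.capture("side")["color"][125:205,305:385,::-1]
f=lambda x,h:cv2.resize(x,(400,h),interpolation=cv2.INTER_CUBIC)
A=f(A,475);B=cv2.copyMakeBorder(f(B,400),0,75,0,0,cv2.BORDER_CONSTANT)
cv2.imwrite("pics/rat2.png",np.hstack([A,B]))
s=bot.sense();print(s["eef_pos"],s["force"],s["opening"])
E
```

```text
[ 549.86393229 -184.58370673  253.40753677] [ 2.80452622 -0.95340022 -1.97464665] 11.41611667286705
```

View pics/rat2.png

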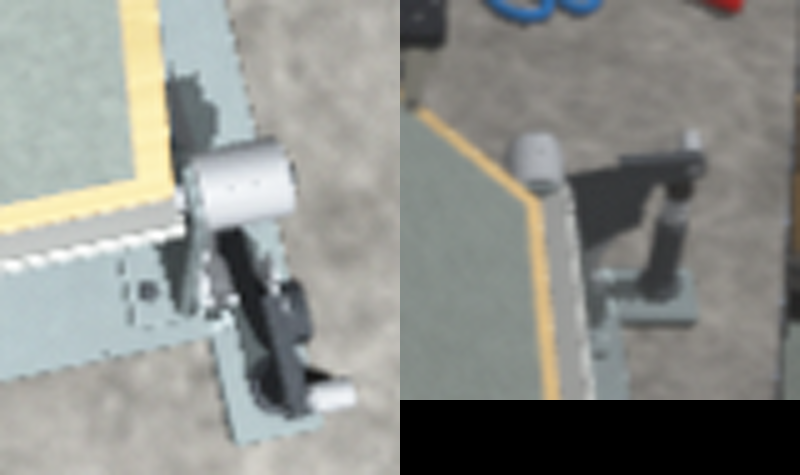

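Lug arm now sits just over the buffer head (side crop (690,160) vs head (683,185)), so contact is close. Going slowly from here.

>>> play_rows(steps=[{"xyz": [0, 1.8, -1.7], "rotation": [0, 0, 0]}, {"xyz": [0, 3.6, -3.4], "rotation": [0, 0, 0]}, {"xyz": [0, 5.4, -5.1], "rotation": [0, 0, 0]}, {"xyz": [0, 7.2, -6.7], "rotation": [0, 0, 0]}, {"xyz": [0, 8.4, -7.8], "rotation": [0, 0, 0]}])

```text
clock: 6.9
eef_pos: [541.7, -186.2, 261.6]
tool_rot: [[0.182, -0.983, -0.001], [-0.983, -0.182, 0.001], [-0.001, 0.001, -1.0]]
force: [2.9, -1.5, -1.2]
opening: 11.4
```

>>> play_rows(steps=[{"xyz": [0, 0, 0], "rotation": [0, 0, 0]}, {"xyz": [0, 0, 0], "rotation": [0, 0, 0]}])

```text
clock: 7.1
eef_pos: [541.6, -186.2, 261.7]
tool_rot: [[0.182, -0.983, -0.001], [-0.983, -0.182, 0.001], [-0.001, 0.001, -1.0]]
force: [2.7, -1.7, -1.3]
opening: 11.5
```

Tangential load ≈2.8 N (weight only), t≈0.84. Now about 2.5 mm steps.

>>> play_rows(steps=[{"xyz": [0, 0.6, -0.6], "rotation": [0, 0, 0]}, {"xyz": [0, 1.2, -1.1], "rotation": [0, 0, 0]}, {"xyz": [0, 1.9, -1.7], "rotation": [0, 0, 0]}, {"xyz": [0, 1.9, -1.7], "rotation": [0, 0, 0]}])

```text
clock: 7.5
eef_pos: [539.7, -186.6, 263.5]
tool_rot: [[0.182, -0.983, -0.001], [-0.983, -0.182, 0.001], [-0.001, 0.0, -1.0]]
force: [2.4, -1.6, -2.8]
opening: 11.4
```

>>> play_rows(steps=[{"xyz": [0, 0.6, -0.6], "rotation": [0, 0, 0]}, {"xyz": [0, 1.2, -1.1], "rotation": [0, 0, 0]}, {"xyz": [0, 1.9, -1.7], "rotation": [0, 0, 0]}, {"xyz": [0, 1.9, -1.7], "rotation": [0, 0, 0]}])

```text
clock: 7.9
eef_pos: [537.7, -187.0, 265.3]
tool_rot: [[0.182, -0.983, -0.001], [-0.983, -0.182, 0.001], [-0.001, 0.001, -1.0]]
force: [2.8, -1.5, -1.6]
opening: 11.7
```

>>> play_rows(steps=[{"xyz": [0, 0.7, -0.6], "rotation": [0, 0, 0]}, {"xyz": [0, 1.3, -1.1], "rotation": [0, 0, 0]}, {"xyz": [0, 2, -1.7], "rotation": [0, 0, 0]}, {"xyz": [0, 2, -1.7], "rotation": [0, 0, 0]}])

```text
clock: 8.3
eef_pos: [535.6, -187.4, 267.2]
tool_rot: [[0.182, -0.983, -0.001], [-0.983, -0.182, 0.001], [-0.001, 0.0, -1.0]]
force: [2.9, -1.8, -1.8]
opening: 11.6
```

>>> play_rows(steps=[{"xyz": [0, 0.7, -0.6], "rotation": [0, 0, 0]}, {"xyz": [0, 1.3, -1.1], "rotation": [0, 0, 0]}, {"xyz": [0, 2, -1.7], "rotation": [0, 0, 0]}, {"xyz": [0, 2, -1.7], "rotation": [0, 0, 0]}])

```text
clock: 8.7
eef_pos: [533.6, -187.8, 269.0]
tool_rot: [[0.182, -0.983, -0.001], [-0.983, -0.182, 0.001], [-0.001, 0.0, -1.0]]
force: [2.1, -1.1, -2.6]
opening: 11.4
```

>>> play_rows(steps=[{"xyz": [0, 0.6, -0.5], "rotation": [0, 0, 0]}, {"xyz": [0, 1.2, -1], "rotation": [0, 0, 0]}, {"xyz": [0, 1.8, -1.4], "rotation": [0, 0, 0]}, {"xyz": [0, 2.4, -1.9], "rotation": [0, 0, 0]}, {"xyz": [0, 2.4, -1.9], "rotation": [0, 0, 0]}])

```text
clock: 9.2
eef_pos: [531.1, -188.3, 271.0]
tool_rot: [[0.182, -0.983, -0.0], [-0.983, -0.182, 0.001], [-0.001, 0.0, -1.0]]
force: [3.3, -3.2, -1.0]
opening: 11.4
```

>>> play_rows(steps=[{"xyz": [0, 0.6, -0.5], "rotation": [0, 0, 0]}, {"xyz": [0, 1.2, -1], "rotation": [0, 0, 0]}, {"xyz": [0, 1.8, -1.4], "rotation": [0, 0, 0]}, {"xyz": [0, 2.4, -1.9], "rotation": [0, 0, 0]}, {"xyz": [0, 2.4, -1.9], "rotation": [0, 0, 0]}])

```text
clock: 9.7
eef_pos: [528.7, -188.7, 273.1]
tool_rot: [[0.182, -0.983, -0.0], [-0.983, -0.182, 0.001], [-0.001, 0.0, -1.0]]
force: [3.7, -1.5, -1.3]
opening: 11.3
```

```bash
python3 - <<'E'
from h import *
cs,ct=bot.capture("side"),bot.capture("top")
h=np.array([380.5,-217.5,115]); a=np.radians(10.4); R=np.array([[np.cos(a),-np.sin(a),0],[np.sin(a),np.cos(a),0],[0,0,1]])
for n,s,t in [("pin end .79",(692,135),(350,392)),("tip of arm",(700,165),(296,412))]:
    X=tri(cs,ct,(305+(s[0]-400)/5,125+s[1]/5),(315+t[0]/5,230+t[1]/5)); y=R.T@(X-h)
    print(n,X.round(1),y.round(1),np.hypot(y[0],y[2]).round(1),np.arctan2(-y[2],-y[0]).round(3))
A=ct["color"][230:325,315:395,::-1];B=cs["color"][125:205,305:385,::-1]
f=lambda x,h:cv2.resize(x,(400,h),interpolation=cv2.INTER_CUBIC)
cv2.imwrite("pics/rat3.png",np.hstack([f(A,475),cv2.copyMakeBorder(f(B,400),0,75,0,0,cv2.BORDER_CONSTANT)]))
E
```

```text
pin end .79 [ 330.9 -405.5  122.2] [ -82.7 -176.     7.2] 83.0 -0.087
tip of arm [ 324.  -384.9  119.9] [ -85.8 -154.5    4.9] 85.9 -0.057
```

View pics/rat3.png

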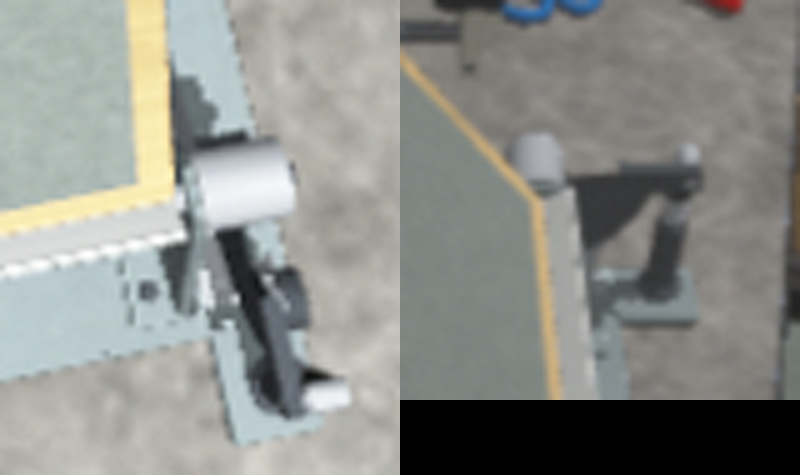

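Lug has dropped further (side pin now (690,152)) and is almost onto the head. Continuing small steps.

>>> play_rows(steps=[{"xyz": [0, 0.6, -0.5], "rotation": [0, 0, 0]}, {"xyz": [0, 1.2, -0.9], "rotation": [0, 0, 0]}, {"xyz": [0, 1.8, -1.4], "rotation": [0, 0, 0]}, {"xyz": [0, 2.4, -1.8], "rotation": [0, 0, 0]}, {"xyz": [0, 2.4, -1.8], "rotation": [0, 0, 0]}])

```text
clock: 10.3
eef_pos: [526.4, -189.2, 275.0]
tool_rot: [[0.182, -0.983, -0.0], [-0.983, -0.182, 0.001], [-0.001, 0.0, -1.0]]
force: [3.2, -2.7, -1.8]
opening: 11.5
```

>>> play_rows(steps=[{"xyz": [0, 0.6, -0.5], "rotation": [0, 0, 0]}, {"xyz": [0, 1.2, -0.9], "rotation": [0, 0, 0]}, {"xyz": [0, 1.8, -1.4], "rotation": [0, 0, 0]}, {"xyz": [0, 2.4, -1.8], "rotation": [0, 0, 0]}, {"xyz": [0, 2.4, -1.8], "rotation": [0, 0, 0]}])

```text
clock: 10.8
eef_pos: [523.9, -189.7, 276.9]
tool_rot: [[0.182, -0.983, -0.0], [-0.983, -0.182, 0.001], [-0.001, 0.0, -1.0]]
force: [2.7, -2.0, -1.2]
opening: 11.4
```

>>> play_rows(steps=[{"xyz": [0, 0.6, -0.5], "rotation": [0, 0, 0]}, {"xyz": [0, 1.2, -0.9], "rotation": [0, 0, 0]}, {"xyz": [0, 1.8, -1.3], "rotation": [0, 0, 0]}, {"xyz": [0, 2.4, -1.7], "rotation": [0, 0, 0]}, {"xyz": [0, 2.4, -1.7], "rotation": [0, 0, 0]}])

```text
clock: 11.3
eef_pos: [521.5, -190.2, 278.8]
tool_rot: [[0.182, -0.983, -0.0], [-0.983, -0.182, 0.001], [-0.001, -0.0, -1.0]]
force: [4.0, -1.9, -0.6]
opening: 11.5
```

>>> play_rows(steps=[{"xyz": [0, 0.6, -0.5], "rotation": [0, 0, 0]}, {"xyz": [0, 1.1, -0.9], "rotation": [0, 0, 0]}, {"xyz": [0, 1.7, -1.3], "rotation": [0, 0, 0]}, {"xyz": [0, 2.3, -1.8], "rotation": [0, 0, 0]}, {"xyz": [0, 2.3, -1.8], "rotation": [0, 0, 0]}])

```text
clock: 11.8
eef_pos: [519.1, -190.6, 280.7]
tool_rot: [[0.182, -0.983, -0.0], [-0.983, -0.182, 0.001], [-0.001, 0.0, -1.0]]
force: [4.0, -1.5, -0.4]
opening: 11.3
```

>>> play_rows(steps=[{"xyz": [0, 0.6, -0.5], "rotation": [0, 0, 0]}, {"xyz": [0, 1.2, -0.9], "rotation": [0, 0, 0]}, {"xyz": [0, 1.8, -1.3], "rotation": [0, 0, 0]}, {"xyz": [0, 2.4, -1.7], "rotation": [0, 0, 0]}, {"xyz": [0, 2.4, -1.7], "rotation": [0, 0, 0]}])

```text
clock: 12.3
eef_pos: [516.6, -191.1, 282.4]
tool_rot: [[0.182, -0.983, -0.0], [-0.983, -0.182, 0.001], [-0.001, 0.0, -1.0]]
force: [3.1, -1.9, -1.3]
opening: 11.1
```

>>> play_rows(steps=[{"xyz": [0, 0.6, -0.4], "rotation": [0, 0, 0]}, {"xyz": [0, 1.2, -0.8], "rotation": [0, 0, 0]}, {"xyz": [0, 1.9, -1.2], "rotation": [0, 0, 0]}, {"xyz": [0, 2.5, -1.6], "rotation": [0, 0, 0]}, {"xyz": [0, 2.5, -1.6], "rotation": [0, 0, 0]}])

```text
clock: 12.8
eef_pos: [514.1, -191.6, 284.2]
tool_rot: [[0.182, -0.983, -0.0], [-0.983, -0.182, 0.001], [-0.001, -0.0, -1.0]]
force: [2.7, -2.1, -0.3]
opening: 11.6
```

```bash
python3 - <<'E'
from h import *
from scipy.optimize import least_squares as ls
cs,ct=bot.capture("side"),bot.capture("top")
h=np.array([380.5,-217.5,115]); a=np.radians(10.4); R=np.array([[np.cos(a),-np.sin(a),0],[np.sin(a),np.cos(a),0],[0,0,1]])
S=lambda u,v:np.array((320+(u-360)/6,135+v/6)); T=lambda u,v:(335+u/6,250+v/6)
pr=lambda c,X:(lambda p:p[:2]/p[2])(P(c)@np.append(X,1))
for nm,b in (("side base",plane(cs,S(580,292),10)),("top dark",plane(ct,T(205,345),12)),("top dark@90",plane(ct,T(205,345),90))): print(nm,b,(R.T@(np.append(b,10)-h)).round(1))
b=plane(cs,S(580,290),12)
for z in (60,70,80,90,100,110): print(z,(pr(cs,[*b,z])-[320,135])*6+[360,0])
# pin now: brightest near in side
img=cs["color"]; print("clock",bot.sense()["clock"])
for t in (.45,.79,.917,1.0,1.1,1.2):
    th=-.385+(t-.45); X=h+R@np.array([-81.5*np.cos(th),-155,-81.5*np.sin(th)]); print(t,X.round(),(pr(cs,X)-[320,135])*6+[360,0])
E
```

```text
side base [ 329.17542022 -388.58408998] [ -81.4 -159.  -105. ]
top dark [ 330.65836522 -394.36304123] [ -80.9 -165.  -105. ]
top dark@90 [ 333.19686677 -380.86304306] [ -76.  -152.1 -105. ]
60 [595.21840742 222.26406207]
70 [598.51778283 207.57880089]
80 [601.86373024 192.68625135]
90 [605.25724275 177.58199333]
100 [608.69934186 162.26148011]
110 [612.19107857 146.72003387]
clock 12.9
0.45 [ 334. -384.  146.] [613.62292543  94.69826979]
0.79 [ 328. -385.  119.] [616.9717663  138.45408796]
0.917 [ 329. -385.  108.] [612.87839311 154.7113105 ]
1.0 [ 329. -384.  102.] [608.71569625 165.10581212]
1.1 [ 331. -384.   94.] [602.2118246  177.27616479]
1.2 [ 334. -384.   86.] [594.16659141 188.9568994 ]
```

>>> play_rows(steps=[{"xyz": [0, 0.6, -0.4], "rotation": [0, 0, 0]}, {"xyz": [0, 1.2, -0.8], "rotation": [0, 0, 0]}, {"xyz": [0, 1.9, -1.2], "rotation": [0, 0, 0]}, {"xyz": [0, 2.6, -1.7], "rotation": [0, 0, 0]}, {"xyz": [0, 2.6, -1.7], "rotation": [0, 0, 0]}])

```text
clock: 13.4
eef_pos: [511.5, -192.1, 286.0]
tool_rot: [[0.182, -0.983, 0.0], [-0.983, -0.182, 0.001], [-0.001, -0.0, -1.0]]
force: [3.2, -2.6, 1.1]
opening: 11.6
```

>>> play_rows(steps=[{"xyz": [0, 0.5, -0.5], "rotation": [0, 0, 0]}, {"xyz": [0, 1.1, -1.0], "rotation": [0, 0, 0]}, {"xyz": [0, 1.7, -1.5], "rotation": [0, 0, 0]}, {"xyz": [0, 2.3, -2], "rotation": [0, 0, 0]}, {"xyz": [0, 2.3, -2], "rotation": [0, 0, 0]}])

```text
clock: 13.9
eef_pos: [508.8, -192.6, 287.9]
tool_rot: [[0.182, -0.983, -0.001], [-0.983, -0.182, 0.001], [-0.001, 0.001, -1.0]]
force: [2.1, -3.6, -1.8]
opening: 11.2
```

>>> play_rows(steps=[{"xyz": [0, 0.6, -0.4], "rotation": [0, 0, 0]}, {"xyz": [0, 1.3, -0.8], "rotation": [0, 0, 0]}, {"xyz": [0, 2, -1.2], "rotation": [0, 0, 0]}, {"xyz": [0, 2.7, -1.6], "rotation": [0, 0, 0]}, {"xyz": [0, 2.7, -1.6], "rotation": [0, 0, 0]}])

```text
clock: 14.4
eef_pos: [506.1, -193.1, 289.6]
tool_rot: [[0.182, -0.983, -0.001], [-0.983, -0.182, 0.0], [-0.001, 0.001, -1.0]]
force: [2.7, -3.2, -0.6]
opening: 11.6
```

>>> play_rows(steps=[{"xyz": [0, 0.6, -0.4], "rotation": [0, 0, 0]}, {"xyz": [0, 1.3, -0.8], "rotation": [0, 0, 0]}, {"xyz": [0, 2, -1.2], "rotation": [0, 0, 0]}, {"xyz": [0, 2.7, -1.6], "rotation": [0, 0, 0]}, {"xyz": [0, 2.7, -1.6], "rotation": [0, 0, 0]}])

```text
clock: 14.9
eef_pos: [503.3, -193.7, 291.4]
tool_rot: [[0.182, -0.983, -0.001], [-0.983, -0.182, 0.0], [-0.001, 0.0, -1.0]]
force: [2.6, -3.7, -1.0]
opening: 11.5
```

>>> play_rows(steps=[{"xyz": [0.3, 0.6, -0.4], "rotation": [0, 0, 0]}, {"xyz": [0.6, 1.3, -0.7], "rotation": [0, 0, 0]}, {"xyz": [0.6, 2, -1.1], "rotation": [0, 0, 0]}, {"xyz": [0.6, 2.8, -1.5], "rotation": [0, 0, 0]}, {"xyz": [0.6, 2.8, -1.5], "rotation": [0, 0, 0]}])

```text
clock: 15.4
eef_pos: [500.7, -194.3, 293.0]
tool_rot: [[0.182, -0.983, -0.0], [-0.983, -0.182, 0.001], [-0.001, -0.0, -1.0]]
force: [2.5, 3.1, 0.5]
opening: 11.8
```

>>> play_rows(steps=[{"xyz": [-0.2, 0.6, -0.4], "rotation": [0, 0, 0]}, {"xyz": [-0.2, 1.3, -0.7], "rotation": [0, 0, 0]}, {"xyz": [-0.2, 2, -1.1], "rotation": [0, 0, 0]}, {"xyz": [-0.2, 2.8, -1.5], "rotation": [0, 0, 0]}, {"xyz": [-0.2, 2.8, -1.5], "rotation": [0, 0, 0]}])

```text
clock: 15.9
eef_pos: [498.0, -194.8, 294.7]
tool_rot: [[0.182, -0.983, 0.0], [-0.983, -0.182, 0.001], [-0.001, -0.0, -1.0]]
force: [4.8, -0.6, 1.4]
opening: 11.1
```

>>> play_rows(steps=[{"xyz": [0, 0.5, -0.5], "rotation": [0, 0, 0]}, {"xyz": [0, 1.1, -0.9], "rotation": [0, 0, 0]}, {"xyz": [0, 1.8, -1.3], "rotation": [0, 0, 0]}, {"xyz": [0, 2.6, -1.7], "rotation": [0, 0, 0]}, {"xyz": [0, 2.6, -1.7], "rotation": [0, 0, 0]}])

```text
clock: 16.4
eef_pos: [495.9, -195.1, 295.9]
tool_rot: [[0.182, -0.983, 0.001], [-0.983, -0.182, 0.001], [-0.001, -0.001, -1.0]]
force: [8.0, -1.3, -4.4]
opening: 11.2
```

Buffer felt: tangential 8.8 N against about 2.8 N weight. Holding there for over half a second.

>>> play_rows(steps=[{"xyz": [0, 0.6, -0.4], "rotation": [0, 0, 0]}, {"xyz": [0, 0.6, -0.4], "rotation": [0, 0, 0]}, {"xyz": [0, 0.6, -0.4], "rotation": [0, 0, 0]}, {"xyz": [0, 0.6, -0.4], "rotation": [0, 0, 0]}, {"xyz": [0, 0.6, -0.4], "rotation": [0, 0, 0]}])

```text
clock: 16.9
eef_pos: [495.9, -195.2, 296.0]
tool_rot: [[0.182, -0.983, 0.002], [-0.983, -0.182, 0.001], [-0.001, -0.002, -1.0]]
force: [7.5, -0.9, -3.7]
opening: 11.3
```

>>> play_rows(steps=[{"xyz": [0, 0.9, -0.6], "rotation": [0, 0, 0]}, {"xyz": [0, 0.9, -0.6], "rotation": [0, 0, 0]}, {"xyz": [0, 0.9, -0.6], "rotation": [0, 0, 0]}, {"xyz": [0, 0.9, -0.6], "rotation": [0, 0, 0]}, {"xyz": [0, 0.9, -0.6], "rotation": [0, 0, 0]}])

```text
clock: 17.4
eef_pos: [495.7, -195.2, 296.1]
tool_rot: [[0.182, -0.983, 0.002], [-0.983, -0.182, 0.002], [-0.001, -0.002, -1.0]]
force: [7.6, -1.7, -4.3]
opening: 11.2
```

```bash
python3 - <<'E'
from h import *
A=bot.capture("top")["color"][230:325,315:395,::-1];B=bot.capture("side")["color"][125:205,305:385,::-1]
f=lambda x,h:cv2.resize(x,(400,h),interpolation=cv2.INTER_CUBIC)
cv2.imwrite("pics/rat4.png",np.hstack([f(A,475),cv2.copyMakeBorder(f(B,400),0,75,0,0,cv2.BORDER_CONSTANT)]))
E
```

```text
(no output)
```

View pics/rat4.png

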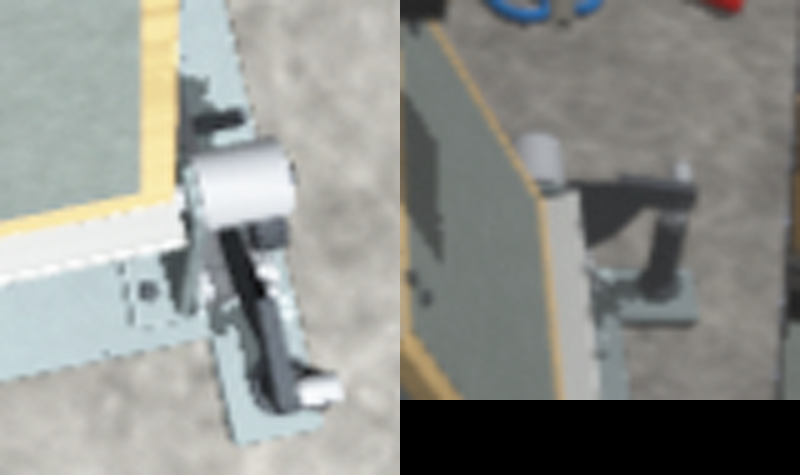

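Pawl weight has tumbled: its dark block moved from (290,300) to (265,232) in the top crop. Easing down now.

>>> play_rows(steps=[{"xyz": [0, -5.2, 2.8], "rotation": [0, 0, 0]}, {"xyz": [0, -11.5, 6.4], "rotation": [0, 0, 0]}, {"xyz": [0, -17.6, 10.2], "rotation": [0, 0, 0]}, {"xyz": [0, -23.6, 14.2], "rotation": [0, 0, 0]}, {"xyz": [0, -29.4, 18.4], "rotation": [0, 0, 0]}])

```text
clock: 18.0
eef_pos: [524.7, -189.6, 277.0]
tool_rot: [[0.182, -0.983, 0.001], [-0.983, -0.182, 0.002], [-0.002, -0.001, -1.0]]
force: [0.7, 0.3, -0.3]
opening: 11.2
```

>>> play_rows(steps=[{"xyz": [0, -5.8, 4.3], "rotation": [0, 0, 0]}, {"xyz": [0, -11.4, 8.8], "rotation": [0, 0, 0]}, {"xyz": [0, -16.9, 13.5], "rotation": [0, 0, 0]}, {"xyz": [0, -22.2, 18.3], "rotation": [0, 0, 0]}, {"xyz": [0, -27.4, 23.3], "rotation": [0, 0, 0]}])

```text
clock: 18.5
eef_pos: [552.0, -184.3, 253.2]
tool_rot: [[0.182, -0.983, 0.001], [-0.983, -0.182, 0.002], [-0.002, -0.001, -1.0]]
force: [-0.1, 1.3, -1.2]
opening: 11.4
```

>>> play_rows(steps=[{"xyz": [0, -5, 5.1], "rotation": [0, 0, 0]}, {"xyz": [0, -9.9, 10.5], "rotation": [0, 0, 0]}, {"xyz": [0, -14.7, 15.9], "rotation": [0, 0, 0]}, {"xyz": [0, -17.7, 19.6], "rotation": [0, 0, 0]}, {"xyz": [0, -20.6, 23.4], "rotation": [0, 0, 0]}])

```text
clock: 19.0
eef_pos: [572.6, -180.4, 229.4]
tool_rot: [[0.182, -0.983, 0.001], [-0.983, -0.182, 0.002], [-0.002, -0.001, -1.0]]
force: [1.2, 1.0, -1.4]
opening: 11.5
```

>>> play_rows(steps=[{"xyz": [0, -2.5, 3.5], "rotation": [0, 0, 0]}, {"xyz": [0, -5.3, 7.4], "rotation": [0, 0, 0]}, {"xyz": [0, -7.4, 10.3], "rotation": [0, 0, 0]}, {"xyz": [0, -9.4, 13.3], "rotation": [0, 0, 0]}, {"xyz": [0, -11.4, 16.3], "rotation": [0, 0, 0]}])

```text
clock: 19.5
eef_pos: [583.9, -178.2, 212.9]
tool_rot: [[0.182, -0.983, 0.001], [-0.983, -0.182, 0.002], [-0.002, -0.001, -1.0]]
force: [1.5, 1.6, -2.2]
opening: 11.5
```

>>> play_rows(steps=[{"xyz": [0, -3.7, 5.9], "rotation": [0, 0, 0]}, {"xyz": [0, -7.4, 12.1], "rotation": [0, 0, 0]}, {"xyz": [0, -10.8, 18.4], "rotation": [0, 0, 0]}, {"xyz": [0, -14.1, 24.8], "rotation": [0, 0, 0]}, {"xyz": [0, -17.1, 31.3], "rotation": [0, 0, 0]}])

```text
clock: 20.0
eef_pos: [600.8, -174.9, 180.8]
tool_rot: [[0.182, -0.983, -0.0], [-0.983, -0.182, 0.002], [-0.002, -0.0, -1.0]]
force: [0.4, 1.7, -2.5]
opening: 11.4
```

>>> play_rows(steps=[{"xyz": [0, -3, 7], "rotation": [0, 0, 0]}, {"xyz": [0, -5.6, 13.6], "rotation": [0, 0, 0]}, {"xyz": [0, -8, 20.4], "rotation": [0, 0, 0]}, {"xyz": [0, -10.3, 27.3], "rotation": [0, 0, 0]}, {"xyz": [0, -12.3, 34.2], "rotation": [0, 0, 0]}])

```text
clock: 20.5
eef_pos: [612.6, -172.6, 145.7]
tool_rot: [[0.182, -0.983, -0.001], [-0.983, -0.182, 0.002], [-0.003, 0.001, -1.0]]
force: [-1.2, 1.2, -3.3]
opening: 11.5
```

>>> play_rows(steps=[{"xyz": [0, -1.8, 7], "rotation": [0, 0, 0]}, {"xyz": [0, -3.4, 14], "rotation": [0, 0, 0]}, {"xyz": [0, -4.8, 21], "rotation": [0, 0, 0]}, {"xyz": [0, -5.8, 26.9], "rotation": [0, 0, 0]}, {"xyz": [0, -6.7, 32.9], "rotation": [0, 0, 0]}])

```text
clock: 21.0
eef_pos: [618.5, -171.4, 112.1]
tool_rot: [[0.182, -0.983, -0.003], [-0.983, -0.182, 0.002], [-0.003, 0.002, -1.0]]
force: [-4.1, 0.7, -3.1]
opening: 11.4
```

>>> play_rows(steps=[{"xyz": [0, 0, 4.5], "rotation": [0, 0, 0]}, {"xyz": [0, -0.2, 9], "rotation": [0, 0, 0]}, {"xyz": [0, -0.5, 13], "rotation": [0, 0, 0]}, {"xyz": [0, -0.8, 16.5], "rotation": [0, 0, 0]}, {"xyz": [0, -1, 19.5], "rotation": [0, 0, 0]}])

```text
clock: 21.5
eef_pos: [619.5, -171.2, 92.4]
tool_rot: [[0.182, -0.983, -0.002], [-0.983, -0.182, 0.002], [-0.003, 0.002, -1.0]]
force: [-1.7, 0.8, -3.5]
opening: 11.2
```

>>> play_rows(steps=[{"xyz": [0, 0, 1.5], "rotation": [0, 0, 0]}, {"xyz": [0, 0, 3], "rotation": [0, 0, 0]}, {"xyz": [0, 0, 4.5], "rotation": [0, 0, 0]}, {"xyz": [0, 0, 5.5], "rotation": [0, 0, 0]}, {"xyz": [0, 0, 6.5], "rotation": [0, 0, 0]}])

```text
clock: 22.0
eef_pos: [619.7, -171.4, 88.7]
tool_rot: [[0.183, -0.983, -0.001], [-0.983, -0.183, 0.001], [-0.002, 0.001, -1.0]]
force: [-11.1, 6.3, 20.9]
opening: 11.0
```

Firm contact: +21 N. Relieving at once.

>>> play_rows(steps=[{"xyz": [0, 0, -0.5], "rotation": [0, 0, 0]}, {"xyz": [0, 0, -0.5], "rotation": [0, 0, 0]}])

```text
clock: 22.2
eef_pos: [619.6, -171.3, 89.6]
tool_rot: [[0.183, -0.983, -0.001], [-0.983, -0.183, 0.002], [-0.002, 0.0, -1.0]]
force: [-0.3, 2.0, -3.2]
opening: 11.4
```

```bash
python3 - <<'E'
from h import *
cs=bot.capture("side");ct=bot.capture("top")
f=lambda x,w,h:cv2.resize(x[:,:,::-1],(w,h),interpolation=cv2.INTER_CUBIC)
B=cs["color"][110:250,180:380]; A=ct["color"][230:325,315:395]
cv2.imwrite("pics/flat.png",np.hstack([f(B,570,400),f(A,230,400)]))
s=bot.sense();print(s["eef_pos"],s["force"],s["moment"],s["opening"],s["clock"])
E
```

```text
[ 619.5990637  -171.32152368   89.0493685 ] [-2.6466751   2.93716023 -0.00331914] [0.89787262 1.04660814 0.07591719] 11.48396681167969 22.3
```

Picture limit reached, so I'll measure the bar end in the wrist and side images by number. Prediction for a flat board against the image profile:

```bash
python3 - <<'E'
from h import *
cw,cs=bot.capture("wrist"),bot.capture("side")
s=bot.sense();print(s["eef_pos"],s["force"],s["clock"])
h=np.array([380.5,-217.5,115]); a=np.radians(10.6); u=np.array([np.cos(a),np.sin(a),0]); v=np.array([-u[1],u[0],0])
pr=lambda c,X:(lambda p:p[:2]/p[2])(P(c)@np.append(X,1))
for t in (0,.025,.05):
    m=h+240*(np.cos(t)*u+np.array([0,0,np.sin(t)]))
    print(t,"wrist far end",pr(cw,m-89.7*v),"side near",pr(cs,m+89.7*v),"side far",pr(cs,m-89.7*v))
g=cw["color"].mean(2)
p=pr(cw,h+240*u-89.7*v).astype(int); print(p)
print("rows across col");
for r in range(p[1]-16,p[1]+18,2): print(r,g[r,p[0]-21:p[0]+22:3].astype(int).tolist())
g=cs["color"].mean(2); p=pr(cs,h+240*u+89.7*v).astype(int); print(p)
for r in range(p[1]-12,p[1]+8): print(r,g[r,p[0]-10:p[0]+11].astype(int).tolist())
E
```

```text
[ 619.57695594 -171.34455562   89.03753377] [-2.57554748  2.30309109 -1.03731434] 22.4
0 wrist far end [288.70977103  72.24000697] side near [237.65277515 229.4565203 ] side far [243.82406786 174.44928456]
0.025 wrist far end [289.29396512  70.73457455] side near [237.46587176 227.97619279] side far [243.68561642 172.88340619]
0.05 wrist far end [290.35548888  69.09419371] side near [237.3409854  226.48283901] side far [243.60276523 171.30515783]
[288  72]
rows across col
56 [177, 177, 112, 106, 106, 107, 104, 110, 111, 107, 113, 110, 109, 110, 112]
58 [179, 183, 115, 108, 106, 103, 104, 104, 109, 107, 110, 110, 111, 113, 113]
60 [176, 174, 113, 106, 103, 102, 103, 104, 107, 109, 109, 108, 109, 110, 111]
62 [175, 169, 108, 105, 103, 100, 103, 104, 107, 105, 108, 107, 109, 112, 111]
64 [174, 164, 108, 103, 103, 102, 103, 103, 104, 107, 109, 107, 105, 109, 107]
66 [172, 136, 105, 101, 102, 104, 102, 104, 103, 105, 105, 106, 105, 106, 107]
68 [173, 136, 104, 103, 105, 102, 102, 103, 104, 105, 101, 99, 104, 110, 108]
70 [177, 126, 108, 110, 108, 108, 105, 101, 102, 101, 100, 101, 104, 10
[... 1934 characters left out ...]
, 168, 144, 102, 96, 95, 93, 93, 91, 87, 85]
230 [80, 80, 78, 77, 75, 77, 81, 87, 109, 125, 125, 133, 122, 93, 85, 86, 90, 92, 93, 95, 94]
231 [78, 77, 77, 77, 77, 78, 81, 85, 95, 103, 107, 111, 105, 91, 82, 76, 77, 80, 83, 86, 89]
232 [75, 77, 76, 77, 79, 79, 81, 81, 83, 89, 102, 117, 119, 112, 94, 75, 71, 71, 70, 72, 75]
233 [74, 74, 77, 80, 80, 82, 81, 82, 80, 80, 102, 126, 130, 121, 98, 83, 79, 77, 73, 70, 69]
234 [72, 75, 79, 81, 81, 81, 82, 82, 83, 90, 109, 127, 133, 128, 110, 85, 80, 80, 80, 80, 79]
235 [73, 76, 79, 80, 80, 80, 81, 83, 92, 109, 127, 131, 131, 117, 90, 84, 83, 80, 81, 81, 82]
236 [75, 78, 79, 79, 79, 79, 82, 84, 103, 126, 130, 130, 124, 104, 84, 83, 81, 83, 82, 81, 82]
```

Wrist far end (row ≈72) and side near end (row ≈230) both match t≈0. The board is flat on its rests and the bar has crept about 6 mm in the pads. Regripping deeper while it rests.

>>> play_rows(steps=[{"xyz": [0, 0, 0], "rotation": [0, 0, 0]}, {"xyz": [0, 0, 0], "rotation": [0, 0, 0]}, {"xyz": [0, 0, 2], "rotation": [0, 0, 0]}, {"xyz": [0, 0, 4], "rotation": [0, 0, 0]}, {"xyz": [0, 0, 6], "rotation": [0, 0, 0]}], jaw=0.77)

```text
clock: 22.9
eef_pos: [619.7, -171.4, 82.9]
tool_rot: [[0.182, -0.983, -0.001], [-0.983, -0.182, 0.001], [-0.002, 0.001, -1.0]]
force: [-0.4, -0.2, 0.4]
opening: 20.0
```

>>> play_rows(steps=[{"xyz": [0, 0, 0], "rotation": [0, 0, 0]}, {"xyz": [0, 0, 0], "rotation": [0, 0, 0]}, {"xyz": [0, 0, 0], "rotation": [0, 0, 0]}, {"xyz": [0, 0, 0], "rotation": [0, 0, 0]}], jaw=1.0, squeeze=20)

```text
clock: 23.3
eef_pos: [619.6, -171.4, 82.7]
tool_rot: [[0.182, -0.983, -0.002], [-0.983, -0.182, 0.001], [-0.002, 0.001, -1.0]]
force: [0.7, -0.6, -3.0]
opening: 11.1
```

>>> play_rows(steps=[{"xyz": [0, 0, -4.8], "rotation": [0, 0, 0]}, {"xyz": [0, 0.3, -12], "rotation": [0, 0, 0]}, {"xyz": [0, 0.8, -19.2], "rotation": [0, 0, 0]}, {"xyz": [0, 1.5, -26.3], "rotation": [0, 0, 0]}, {"xyz": [0, 2.4, -33.5], "rotation": [0, 0, 0]}])

```text
clock: 23.8
eef_pos: [617.2, -171.9, 117.0]
tool_rot: [[0.182, -0.983, -0.001], [-0.983, -0.182, 0.002], [-0.002, 0.001, -1.0]]
force: [1.0, -0.0, -5.0]
opening: 11.3
```

>>> play_rows(steps=[{"xyz": [0, 1.2, -7.1], "rotation": [0, 0, 0]}, {"xyz": [0, 2.5, -14.2], "rotation": [0, 0, 0]}, {"xyz": [0, 4, -21.2], "rotation": [0, 0, 0]}, {"xyz": [0, 5.8, -28.2], "rotation": [0, 0, 0]}, {"xyz": [0, 7.8, -35.1], "rotation": [0, 0, 0]}])

```text
clock: 24.3
eef_pos: [609.7, -173.4, 152.8]
tool_rot: [[0.182, -0.983, -0.001], [-0.983, -0.182, 0.002], [-0.002, 0.0, -1.0]]
force: [2.3, -1.0, -4.9]
opening: 11.2
```

>>> play_rows(steps=[{"xyz": [0, 1.5, -4.5], "rotation": [0, 0, 0]}, {"xyz": [0, 3, -9], "rotation": [0, 0, 0]}, {"xyz": [0, 4.7, -13.5], "rotation": [0, 0, 0]}, {"xyz": [0, 6.4, -18], "rotation": [0, 0, 0]}, {"xyz": [0, 7.8, -21.6], "rotation": [0, 0, 0]}])

```text
clock: 24.8
eef_pos: [602.3, -174.8, 174.9]
tool_rot: [[0.183, -0.983, 0.0], [-0.983, -0.183, 0.002], [-0.001, -0.0, -1.0]]
force: [3.2, -1.7, -4.6]
opening: 11.2
```

```bash
cat > ang.py <<'E'
from h import *
def go():
    cw,cs=bot.capture("wrist"),bot.capture("side"); s=bot.sense()
    print(s["eef_pos"].round(1) if hasattr(s["eef_pos"],"round") else s["eef_pos"],s["force"],s["opening"],s["clock"])
    h=np.array([380.5,-217.5,115]); a=np.radians(10.6); u=np.array([np.cos(a),np.sin(a),0]); v=np.array([-u[1],u[0],0])
    pr=lambda c,X:(lambda p:p[:2]/p[2])(P(c)@np.append(X,1))
    gw,gs=cw["color"].mean(2),cs["color"].mean(2)
    for t in np.arange(.25,.48,.03):
        m=h+240*(np.cos(t)*u+np.array([0,0,np.sin(t)])); print(round(t,2),pr(cw,m-89.7*v).round(1),pr(cs,m+89.7*v).round(1),pr(cs,m-89.7*v).round(1))
    m=h+240*(np.cos(.36)*u+np.array([0,0,np.sin(.36)]))
    p=pr(cw,m-89.7*v).round().astype(int)
    print("wrist rows",p[1]-10,gw[p[1]-10:p[1]+12,p[0]-6:p[0]+3].mean(1).astype(int).tolist())
    p=pr(cs,m+89.7*v).round().astype(int)
    for r in range(p[1]-10,p[1]+9): print(r,gs[r,p[0]-6:p[0]+7].astype(int).tolist())
go()
E
python3 ang.py
```

```text
[ 602.2 -174.9  175.1] [ 3.55664294 -0.17284783 -3.05207582] 10.90331760286825 24.9
0.25 [265.   78.3] [238.7 214.2] [245.  158.3]
0.28 [268.7  77. ] [239.3 212.3] [245.6 156.4]
0.31 [273.2  75.7] [240.  210.4] [246.2 154.4]
0.34 [278.6  74.3] [240.7 208.5] [247.  152.4]
0.37 [285.   72.7] [241.6 206.6] [247.8 150.4]
0.4 [292.7  71.1] [242.6 204.7] [248.7 148.4]
0.43 [301.6  69.2] [243.7 202.8] [249.7 146.5]
0.46 [312.1  67.2] [245.  200.9] [250.8 144.5]
wrist rows 63 [175, 174, 160, 141, 123, 116, 118, 149, 207, 228, 231, 232, 233, 233, 233, 233, 233, 233, 233, 232, 233, 233]
197 [130, 136, 139, 140, 136, 139, 161, 176, 177, 166, 131, 91, 87]
198 [129, 133, 139, 140, 136, 140, 163, 178, 177, 162, 123, 87, 78]
199 [125, 128, 136, 141, 137, 143, 167, 179, 176, 155, 115, 82, 78]
200 [125, 128, 134, 142, 140, 144, 169, 180, 177, 151, 110, 83, 78]
201 [130, 130, 135, 143, 142, 144, 169, 181, 175, 150, 106, 83, 80]
202 [133, 135, 138, 144, 142, 147, 170, 182, 176, 147, 101, 79, 78]
203 [136, 134, 138, 142, 143, 150, 171, 182, 174, 143, 94, 77, 74]
204 [136, 132, 131, 135, 137, 153, 171, 178, 171, 140, 92, 78, 74]
205 [124, 123, 123, 121, 129, 145, 159, 164, 160, 133, 94, 83, 79]
206 [92, 101, 106, 92, 103, 116, 115, 119, 126, 115, 88, 85, 85]
207 [83, 86, 87, 86, 93, 102, 103, 103, 101, 89, 76, 79, 83]
208 [96, 99, 100, 104, 104, 102, 98, 97, 90, 72, 65, 69, 77]
209 [128, 129, 131, 133, 131, 113, 92, 83, 75, 65, 61, 62, 66]
210 [135, 135, 136, 135, 125, 101, 86, 81, 76, 73, 70, 67, 63]
211 [136, 140, 137, 137, 129, 109, 86, 80, 75, 72, 72, 72, 70]
212 [137, 139, 138, 135, 124, 99, 84, 82, 79, 76, 75, 74, 73]
213 [133, 135, 136, 136, 129, 107, 86, 84, 82, 78, 79, 75, 74]
214 [132, 132, 135, 135, 121, 89, 81, 81, 81, 79, 76, 76, 77]
215 [133, 135, 139, 139, 121, 85, 79, 77, 79, 78, 79, 82, 83]
```

Side edge (205.7) and wrist edge (70.3) both give t≈0.39: past 0.35 and short of 0.49. Lowering gently onto the pawl.

>>> play_rows(steps=[{"xyz": [0, -1.2, 3], "rotation": [0, 0, 0]}, {"xyz": [0, -2.4, 6], "rotation": [0, 0, 0]}, {"xyz": [0, -3.5, 9], "rotation": [0, 0, 0]}, {"xyz": [0, -4.6, 12], "rotation": [0, 0, 0]}, {"xyz": [0, -5.3, 14], "rotation": [0, 0, 0]}])

```text
clock: 25.4
eef_pos: [607.5, -173.8, 160.6]
tool_rot: [[0.183, -0.983, -0.0], [-0.983, -0.183, 0.001], [-0.001, 0.0, -1.0]]
force: [2.4, -0.3, -1.9]
opening: 11.1
```

>>> play_rows(steps=[{"xyz": [0, -0.2, 0.5], "rotation": [0, 0, 0]}, {"xyz": [0, -0.4, 1], "rotation": [0, 0, 0]}, {"xyz": [0, -0.5, 1.5], "rotation": [0, 0, 0]}, {"xyz": [0, -0.6, 2], "rotation": [0, 0, 0]}, {"xyz": [0, -0.6, 2], "rotation": [0, 0, 0]}])

```text
clock: 25.9
eef_pos: [608.1, -173.7, 158.7]
tool_rot: [[0.183, -0.983, -0.0], [-0.983, -0.183, 0.001], [-0.001, -0.0, -1.0]]
force: [3.4, 0.7, -1.6]
opening: 11.1
```

>>> play_rows(steps=[{"xyz": [0, -0.4, 0.4], "rotation": [0, 0, 0]}, {"xyz": [0, -0.6, 0.8], "rotation": [0, 0, 0]}, {"xyz": [0, -0.8, 1.2], "rotation": [0, 0, 0]}, {"xyz": [0, -0.8, 1.5], "rotation": [0, 0, 0]}, {"xyz": [0, -0.8, 1.5], "rotation": [0, 0, 0]}])

```text
clock: 26.4
eef_pos: [608.6, -173.6, 157.1]
tool_rot: [[0.183, -0.983, -0.001], [-0.983, -0.183, 0.001], [-0.002, 0.0, -1.0]]
force: [0.5, -0.5, -0.7]
opening: 10.8
```

>>> play_rows(steps=[{"xyz": [0, -0.2, 0.4], "rotation": [0, 0, 0]}, {"xyz": [0, -0.3, 0.8], "rotation": [0, 0, 0]}, {"xyz": [0, -0.4, 1.2], "rotation": [0, 0, 0]}, {"xyz": [0, -0.4, 1.2], "rotation": [0, 0, 0]}, {"xyz": [0, -0.4, 1.2], "rotation": [0, 0, 0]}])

```text
clock: 26.9
eef_pos: [609.0, -173.5, 156.0]
tool_rot: [[0.183, -0.983, -0.001], [-0.983, -0.183, 0.001], [-0.001, 0.0, -1.0]]
force: [-0.1, -0.1, 0.9]
opening: 11.2
```

>>> play_rows(steps=[{"xyz": [0, -0.1, 0.4], "rotation": [0, 0, 0]}, {"xyz": [0, -0.2, 0.8], "rotation": [0, 0, 0]}, {"xyz": [0, -0.2, 0.8], "rotation": [0, 0, 0]}])

```text
clock: 27.2
eef_pos: [609.1, -173.5, 155.3]
tool_rot: [[0.183, -0.983, -0.001], [-0.983, -0.183, 0.001], [-0.002, 0.0, -1.0]]
force: [-0.8, -0.0, 1.4]
opening: 11.2
```

>>> play_rows(steps=[{"xyz": [0, -0.1, 0.4], "rotation": [0, 0, 0]}, {"xyz": [0, -0.2, 0.8], "rotation": [0, 0, 0]}, {"xyz": [0, -0.2, 0.8], "rotation": [0, 0, 0]}])

```text
clock: 27.5
eef_pos: [609.4, -173.4, 154.6]
tool_rot: [[0.183, -0.983, -0.001], [-0.983, -0.183, 0.001], [-0.001, 0.0, -1.0]]
force: [-0.7, 0.9, 3.6]
opening: 11.5
```

```bash
python3 ang.py | cut -c1-150
```

```text
[ 609.4 -173.4  154.6] [-1.04296375  0.91924919  2.96901545] 10.960966476343177 27.6
0.25 [281.   74.2] [238.7 214.2] [245.  158.3]
0.28 [286.   72.6] [239.3 212.3] [245.6 156.4]
0.31 [292.   70.8] [240.  210.4] [246.2 154.4]
0.34 [299.3  68.9] [240.7 208.5] [247.  152.4]
0.37 [307.9  66.8] [241.6 206.6] [247.8 150.4]
0.4 [318.2  64.5] [242.6 204.7] [248.7 148.4]
0.43 [330.4  62. ] [243.7 202.8] [249.7 146.5]
0.46 [344.7  59.2] [245.  200.9] [250.8 144.5]
wrist rows 58 [176, 172, 162, 144, 118, 105, 105, 105, 104, 103, 104, 104, 104, 106, 106, 106, 106, 99, 94, 96, 99, 103]
197 [131, 137, 140, 143, 158, 176, 178, 162, 123, 91, 88, 88, 87]
198 [130, 134, 135, 141, 160, 177, 179, 169, 137, 92, 82, 80, 79]
199 [126, 128, 132, 139, 164, 179, 179, 163, 128, 88, 80, 78, 79]
200 [125, 128, 126, 137, 164, 180, 179, 156, 114, 87, 81, 80, 81]
201 [131, 130, 128, 139, 166, 181, 178, 154, 111, 86, 81, 80, 79]
202 [135, 134, 131, 141, 168, 182, 177, 150, 104, 83, 79, 79, 78]
203 [136, 134, 136, 148, 172, 181, 174, 146, 96, 80, 79, 76, 74]
204 [136, 132, 134, 151, 173, 181, 173, 141, 91, 79, 77, 76, 74]
205 [124, 120, 129, 154, 176, 180, 171, 137, 88, 78, 76, 77, 75]
206 [88, 91, 118, 158, 177, 180, 167, 133, 85, 77, 77, 76, 76]
207 [84, 89, 121, 161, 179, 180, 167, 134, 85, 76, 75, 76, 74]
208 [98, 101, 128, 164, 180, 181, 168, 138, 88, 77, 75, 73, 76]
209 [130, 125, 139, 168, 182, 180, 163, 128, 84, 75, 74, 76, 74]
210 [134, 131, 138, 165, 178, 176, 154, 112, 86, 77, 75, 75, 75]
211 [138, 133, 133, 150, 159, 159, 141, 105, 90, 86, 81, 79, 78]
212 [138, 133, 119, 114, 114, 118, 113, 94, 85, 87, 88, 85, 83]
213 [135, 131, 121, 111, 105, 102, 92, 77, 77, 79, 83, 88, 89]
214 [132, 133, 132, 128, 113, 95, 82, 70, 66, 70, 74, 79, 83]
215 [133, 138, 139, 140, 122, 88, 79, 75, 71, 66, 67, 68, 74]
```

Force reversed to +3 N (pawl carrying) and the image edge gives t≈0.30. Releasing and rising.

>>> play_rows(steps=[{"xyz": [0, 0, 0], "rotation": [0, 0, 0]}, {"xyz": [0, 0, 0], "rotation": [0, 0, 0]}, {"xyz": [0, 0, 0], "rotation": [0, 0, 0]}, {"xyz": [0, 0, 0], "rotation": [0, 0, 0]}], jaw=0.75)

```text
clock: 28.0
eef_pos: [609.4, -173.5, 154.4]
tool_rot: [[0.183, -0.983, -0.001], [-0.983, -0.183, 0.001], [-0.001, 0.0, -1.0]]
force: [-0.4, 0.3, -0.3]
opening: 21.7
```

>>> play_rows(steps=[{"xyz": [0, 0, -5], "rotation": [0, 0, 0]}, {"xyz": [0, 0, -20], "rotation": [0, 0, 0]}, {"xyz": [0, 0, -50], "rotation": [0, 0, 0]}, {"xyz": [0, 0, -85], "rotation": [0, 0, 0]}, {"xyz": [0, 0, -110], "rotation": [0, 0, 0]}])

```text
clock: 28.5
eef_pos: [610.0, -173.9, 267.3]
tool_rot: [[0.183, -0.983, 0.002], [-0.983, -0.183, 0.001], [-0.0, -0.002, -1.0]]
force: [0.8, -0.5, -0.3]
opening: 21.7
```

```bash
python3 - <<'E'
from h import *
cs,ct=bot.capture("side"),bot.capture("top");s=bot.sense();print(s["eef_pos"],s["force"],s["clock"])
g=cs["color"].mean(2)
for r in range(206,216): print(r,g[r,235:250].astype(int).tolist())
# bystanders: diff with start image away from board
for n,c in(("side",cs),("top",ct)):
    d=cv2.absdiff(c["color"],cv2.imread(f"pics/{n}0.png")[:,:,::-1]).max(2)
    for nm,(x0,x1,y0,y1) in {"side":{"carton":(190,222,185,232),"bottle":(222,245,268,298)},"top":{"carton":(243,302,103,150),"bottle":(155,182,175,200),"offcut":(365,440,195,216)}}[n].items(): print(n,nm,(d[y0:y1,x0:x1]>45).mean().round(3))
E
```

```text
[ 611.46342409 -174.15054408  269.41838301] [ 0.2576453  -0.42480365  0.70037478] 28.6
206 [86, 86, 109, 147, 166, 172, 162, 130, 85, 75, 73, 72, 73, 72, 72]
207 [79, 84, 112, 150, 168, 170, 158, 127, 81, 73, 73, 72, 71, 71, 72]
208 [94, 95, 118, 153, 170, 171, 155, 122, 81, 73, 71, 70, 71, 71, 73]
209 [123, 120, 131, 158, 171, 170, 152, 117, 82, 73, 70, 72, 72, 71, 71]
210 [128, 124, 129, 154, 165, 164, 147, 110, 84, 76, 72, 73, 71, 72, 73]
211 [131, 127, 122, 130, 137, 140, 131, 105, 85, 84, 82, 77, 75, 74, 74]
212 [131, 126, 115, 106, 105, 105, 103, 90, 79, 81, 85, 84, 81, 79, 77]
213 [127, 127, 119, 109, 102, 94, 87, 73, 69, 72, 77, 80, 83, 85, 84]
214 [125, 127, 128, 125, 112, 87, 78, 69, 64, 64, 66, 71, 74, 80, 84]
215 [126, 130, 133, 133, 117, 84, 76, 74, 73, 67, 66, 64, 67, 72, 74]
side carton 0.014
side bottle 0.114
top carton 0.701
top bottle 0.258
top offcut 0.686
```

Board stays put after release (edge row ≈211.3, i.e. about 0.31 rad), and the robot is clear. Handing in.

```bash
python3 -c "
from station import bot
bot.finish_job(); print(bot.sense()['clock'])"
```

```text
the job is handed in; nothing more can be done
the job is handed in; nothing more can be done
```

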